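# Seat, space and press a painting panel in the gluing jig

## Robot

A 6-joint arm with a two-finger parallel gripper is mounted at the origin on the work surface. World frame = base frame: x ahead of the robot, y to its left, z up, the work surface at z = 0. Lengths are in mm, angles in rad, forces in N, time in s.
With the tool pointing down it reaches from about 375 to 825 mm from the base axis. Payload 5.5 kg.
Tool frame: the origin (TCP) lies midway between the tips of the shut fingers; the grasp point (between the pads) lies 19 mm behind it; y points along the fingers, z is the direction in which the jaws open and shut, and the axes are right-handed (so a half turn about y gives the same grasp; the last joint's range is limited). The gripper opens to 85 mm and grips with 20 to 120 N. Pads are 22 mm wide; open, the fingers measure 114 mm over their backs; the gripper's body (76 mm by 85 mm) begins 54 mm behind the grasp point. The pads swing forward as they close: fully open they stand 13 mm farther back than shut.
Start: joints at [-1.274, 0.314, -0.047, 1.21, 0, 1.571], TCP at [175.474, -573.763, 192.499] pointing down, gripper open.
Joint ranges: [-2.67, 2.67], [-0.69, 1.73], [-1.03, 1.25], [-2.08, 2.16], [-1.42, 1.45], [-3.14, 3.14]. Speed limits (rad/s): [2.39, 2.39, 3.01, 3.14, 3.14, 3.14].

## Interface

Orientations are given as a unit quaternion [x, y, z, w].
In Python, from rig import arm, status, cams, ticket gives the robot as it stands. Calls block until the motion is done:
- arm.move_ptp(position, orientation): joint-space move of the TCP to a pose.
- arm.line_to(position, ori=None, vel=150, max_force=None): straight line of the TCP; ori=None keeps the orientation; vel is the mean speed in mm/s. With max_force (N) it stops when the force on the tool has changed by that much, and returns True; else False.
- arm.movej(angles): joint-space move.
- arm.release() and arm.clamp(grasp_force=None): open the fingers fully, or close them until they stop; grasp_force is the grip in N (None keeps the last).
- arm.hold(seconds).
- arm.solve_ik(position, orientation): joint angles nearest the present ones, or None.
- status.observe(): the state.
- cams.snapshot(name): name is "scene" or "top"; returns the picture (384x512x3 uint8, blue, green, red); there is no depth.
- cams.camera_model(name): a dict with "fx", "fy", "cx", "cy" (pixels), "rvec" (rotation vector, rad) and "tvec" (3), from world to camera coordinates, as OpenCV has them. Camera axes: x right, y down, z forward; pixel columns grow to the right and rows downward; lengths in mm; the calibration is good to about 2 mm. A picture is of the moment at which its call begins. camera_model takes no time and is no camera call.
A pose or a line that the arm cannot do raises arm.Unreachable and nothing moves.
- ticket.close_job(): hands the job in, once; it reports no verdict.
Trained networks look in the newest picture that a camera, given by its name, has taken for a name from the list of things; names that differ only in an ending like _2 or _b are one class to them, and where a whole thing is asked for, a point or a joint stands for the part that bears it (a point fixed in the world has none). Each returns a list of dicts, best first, with "confidence" (0 to 1); they miss things now and then, are a little off and sometimes report something else, mostly with a low value. They report only what shows in the picture. A call takes as long as a camera call. They do not tell look-alikes from the thing itself.
- cams.boxes_of(camera, thing): "position" ([x, y, z] in mm, in the coordinates of the camera as it stood for that picture, good to about 4 mm: the middle of the surface that is visible of it).
- cams.regions_of(camera, thing): "region" (384x512 bool, what is visible of it).
The state is a dict: "time_s": time; "joint_pos": joint angles; "qd": joint speeds; "joint_torque": joint torques, N m; "ee_pos": TCP position; "tcp_rot": TCP orientation; "contact_force": force on the tool from outside, world axes, zero at the start; "torque": the same for the moment, N m; "grip_width": opening from 0.0 (shut) to 1.0 (fully open).
Only numpy, scipy, OpenCV 4.12 (cv2) and the standard library are available. Lean on these libraries where they do the work, as an engineer would, in place of code of your own. Each camera call takes 0.05 s, during which the arm holds its last target.

## Task

Lift the wooden painting panel by the batten on its back and set it, batten up, squarely on the narrow sprung rail of the gluing jig, its two cleats straddling the rail's ends. Then take the spacer out of its slotted block and slide it upright all the way down to the jig's base board, into the one gap between panel and stops that is wide enough, and let go of it. Finally push the panel down on its batten until it is fully home, flush with the tops of the stops, and finish while still holding it pressed there, with the spacer in its gap and the other things on the table left where they are.

Things in the scene. Friction and masses are not known exactly. Their poses are not given: they have to be found in the camera images.
- jig: gluing jig fixed to the table: plywood base board 140 mm (x) by 250 mm (y) by 12 mm, origin at the centre of its underside on the table. In its middle the sprung rail, at the two y ends the four stops. The panel's long side goes along the jig's y. Empty at the start; position and yaw vary.
- rail_top (a point): centre of the top face of the narrow aluminium rail, 30 mm (jig x) by 100 mm (jig y), 44 mm above the table when up. Axes parallel to the jig's. The rail carries the panel without sinking.
- rail (a joint): how far the rail is pushed down, m: 0 = up (start), 0.008 = bottomed, its top 36 mm above the table. The spring lifts with about 4 N when up and 8 N when down, so besides the panel's weight 5 to 7 N more hold it down; let go, it rises. Top of a seated panel's board: 56 mm above the table up, 48 mm pressed home, flush with the stops.
- panel: plywood panel face down, 100 (x) x 150 (y) x 12 mm, 0.2 kg; origin: centre of the board's underside, z up, 8 mm above the table at the start. Batten in the middle of the top: 56 mm along x, 24 mm along y (grip across), its top 42 mm above the origin. Two cleats below, 40 x 8 mm, 8 mm deep, inner faces at y = +-52.5 mm: 2.5 mm to spare at each rail end. Half a turn makes no difference.
- spacer: upright wooden blade, 40 mm wide (x), 12 mm thick (y; grip across this, near the top), 90 mm tall (z), the lowest 7 mm thinned to 8.5 mm; about 40 g; origin at the centre of its foot. At the start it stands in the slot of its block, foot 8 mm above the table. Down in the gap its foot is 12 mm above the table.
- holder: fixed dark wooden block 76 mm (x) by 60 mm (y) by 28 mm tall with a slot 46 mm (x) by 15 mm (y) in its top, 20 mm deep, where the spacer stands at the start, axes alike; origin at the centre of its underside. It stands on the side of the jig away from the panel.
- stop_thin: hardwood stop block fixed on the jig's board, 56 (x) x 16 (y) x 36 mm tall; origin: centre of its underside, 12 mm above the table; axes as the jig's. The four stops stand at x = +-30, y = +-100 mm in the jig's frame; which stands where varies. The thin one: with the panel seated centrally its face is 17 mm from the panel's edge, the only gap that takes the spacer, which belongs about midway along it.
- stop_thick1: hardwood stop block fixed on the jig's board, 56 (x) x 38 (y) x 36 mm tall; origin: centre of its underside, 12 mm above the table; axes as the jig's. The four stops stand at x = +-30, y = +-100 mm in the jig's frame; which stands where varies. A thick one: it leaves a gap of only 6 mm, too narrow.
- stop_thick2: hardwood stop block fixed on the jig's board, 56 (x) x 38 (y) x 36 mm tall; origin: centre of its underside, 12 mm above the table; axes as the jig's. The four stops stand at x = +-30, y = +-100 mm in the jig's frame; which stands where varies. A thick one: it leaves a gap of only 6 mm, too narrow.
- stop_thick3: hardwood stop block fixed on the jig's board, 56 (x) x 38 (y) x 36 mm tall; origin: centre of its underside, 12 mm above the table; axes as the jig's. The four stops stand at x = +-30, y = +-100 mm in the jig's frame; which stands where varies. A thick one: it leaves a gap of only 6 mm, too narrow.
- dropper_a: small amber glass dropper bottle, 33 mm diameter, 104 mm tall; origin at its underside. Not part of the job, to be left where it is.
- dropper_b: small amber glass dropper bottle, 33 mm diameter, 104 mm tall; origin at its underside. Not part of the job, to be left where it is.
- ink_pot: small open white ceramic pot, 52 mm diameter, 40 mm tall; origin at its underside. Not part of the job, to be left where it is.
- tin: plain closed steel tin, 74 mm diameter, 80 mm tall; origin at its underside. Not part of the job, to be left where it is.
- palette_knife: palette knife about 200 mm long, lying flat; origin at its underside. Not part of the job, to be left where it is.
- brayer: rubber hand roller with a wooden handle, about 170 mm long, lying; origin at its underside. Not part of the job, to be left where it is.
There are look-alikes about, which are no part of the job. Leave any blue or pink look-alike of the panel alone. What is shaped like the spacer but green is not meant.

How it is judged:
By the outcome, as a careful person would: the job done as asked, in the order asked, and still so for the second after the job is handed in, while the arm keeps its last pose, push and grip.
It also fails if it takes over 61 s, if anything falls off the work surface, if the arm or the gripper's body presses on something with over 40 N, if the wrist force passes 120 N, or if a joint passes its speed limit or range.

## Working session

There is one attempt and no reset: what is moved stays moved. The work goes in short steps, each a Python script; the robot and the scene stay as the last script left them, time stands still between calls to the robot, and variables do not carry over. Pictures are saved under pics/ and viewed, and the job is handed in when it is done.

```bash
ls; mkdir -p pics; python3 - <<'E'
from rig import arm,status,cams
import cv2,numpy as np
for n in("scene","top"):
    im=cams.snapshot(n); cv2.imwrite(f"pics/{n}0.png",im); m=cams.camera_model(n); print(n,m)
    R=cv2.Rodrigues(np.array(m["rvec"],float))[0]; print("campos",-R.T@np.array(m["tvec"],float))
print(status.observe())
E
```

```text
pics
scene {'fx': 362.05996661607185, 'fy': 362.05996661607185, 'cx': 248.68488379592017, 'cy': 184.88899586534217, 'rvec': array([ 1.30310942,  2.39498012, -0.8186951 ]), 'tvec': array([ 341.20281416, -341.86214481, 1288.52631586])}
campos [1062.51651943  299.41360666  821.58340489]
top {'fx': 391.3780545603739, 'fy': 391.3780545603739, 'cx': 258.2244477506095, 'cy': 192.07183647067345, 'rvec': array([ 2.13925364, -2.16095605,  0.19084125]), 'tvec': array([ -33.47570083,  572.06756171, 1146.31527944])}
campos [ 387.10830215  -12.86450972 1221.63918747]
{'time_s': 0.1, 'joint_pos': array([-1.27401433e+00,  3.14173511e-01, -4.79637691e-02,  1.21022402e+00,
       -1.39468533e-06,  1.57082140e+00]), 'qd': array([ 0.00087929, -0.001224  ,  0.00244617, -0.00063488, -0.00079833,
        0.00032064]), 'joint_torque': array([ 1.51766581e-04, -5.40768385e+01,  3.40540981e+01,  1.12955793e-02,
        3.66408540e-05,  5.46666179e-08]), 'ee_pos': array([ 175.29496986, -573.20991312,  191.71664789]), 'tcp_rot': array([-0.10461712,  0.69988409, -0.6987898 ,  0.10445252]), 'contact_force': array([-0.31138974,  0.75163191,  0.74546169]), 'torque': array([ 0.00705146, -0.06224932, -0.03279463]), 'grip_width': 0.9978734128890799}
```

View pics/scene0.png

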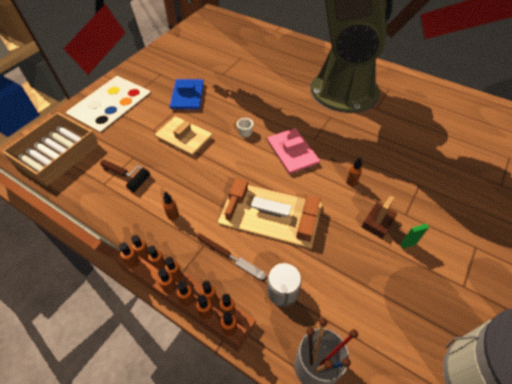

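View pics/top0.png

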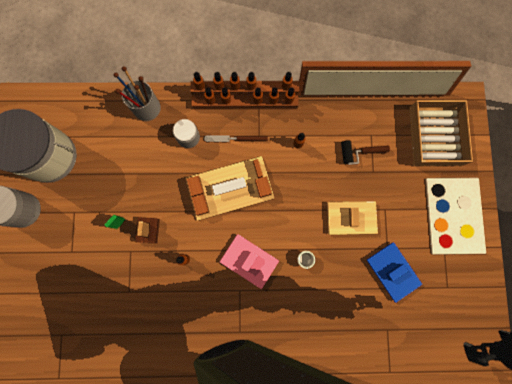

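The top view shows these candidates:
- **Panel:** wooden at (352,218), pink at (249,260), blue at (394,271). The wooden one is meant.
- **Spacer:** wooden, in its dark block at (145,230). The green one at (115,222) is a look-alike.
- **Jig:** (230,188).

I'll confirm these in enlarged crops.

```bash
cat > h.py <<'E'
import cv2,numpy as np
from rig import cams
def cam(n):
    m=cams.camera_model(n);R=cv2.Rodrigues(np.array(m["rvec"],float))[0];t=np.array(m["tvec"],float)
    K=np.array([[m["fx"],0,m["cx"]],[0,m["fy"],m["cy"]],[0,0,1]]);return K,R,t
def proj(n,P):
    K,R,t=cam(n);p=(np.atleast_2d(P)@R.T+t)@K.T;return p[:,:2]/p[:,2:]
def back(n,uv,z):
    K,R,t=cam(n);uv=np.atleast_2d(uv).astype(float);d=np.c_[uv,np.ones(len(uv))]@np.linalg.inv(K).T@R
    c=-R.T@t;return c+d*((z-c[2])/d[:,2])[:,None]
def rect(cx,cy,yaw,sx,sy,z,ox=0,oy=0):
    c,s=np.cos(yaw),np.sin(yaw)
    P=np.array([[ox+a*sx/2,oy+b*sy/2] for a,b in((-1,-1),(1,-1),(1,1),(-1,1))])
    return np.c_[cx+c*P[:,0]-s*P[:,1],cy+s*P[:,0]+c*P[:,1],np.full(4,z)]
E
python3 - <<'E'
import cv2,numpy as np
t=cv2.imread("pics/top0.png");s=cv2.imread("pics/scene0.png")
def crop(im,c,w,h,k,name): 
    x,y=c; cv2.imwrite(name,cv2.resize(im[y-h:y+h,x-w:x+w],None,fx=k,fy=k,interpolation=cv2.INTER_CUBIC))
a=lambda im,x,y,w,h,k:cv2.resize(im[y-h:y+h,x-w:x+w],None,fx=k,fy=k,interpolation=cv2.INTER_CUBIC)
A=a(t,230,188,50,37,8);cv2.imwrite("pics/c_jig.png",A)
B=np.hstack([a(t,352,218,33,37,6),a(t,135,228,33,37,6)]);B=np.vstack([B[:],])
C=np.hstack([a(s,184,135,33,25,6),a(s,390,220,33,25,6)])
cv2.imwrite("pics/c_ps.png",np.vstack([B[:296+4],C[:300]]))
E
```

```text
(no output)
```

View pics/c_jig.png

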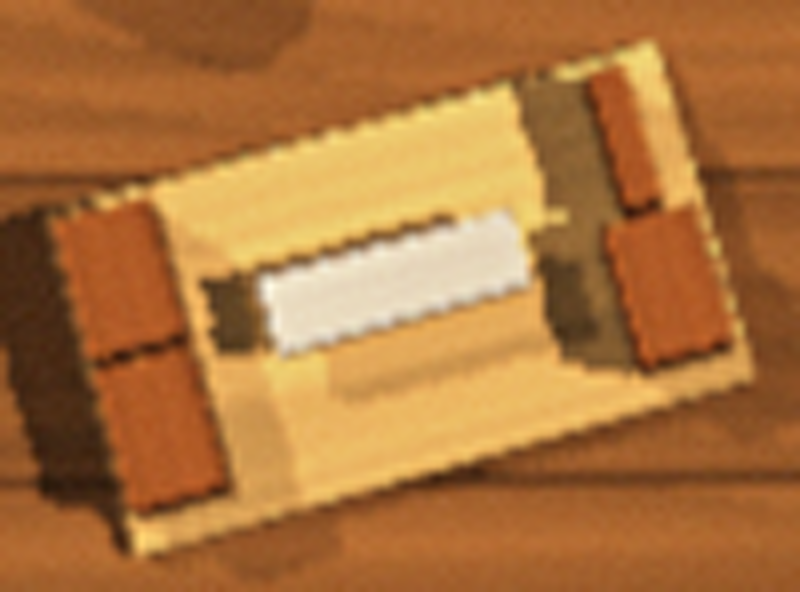

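View pics/c_ps.png

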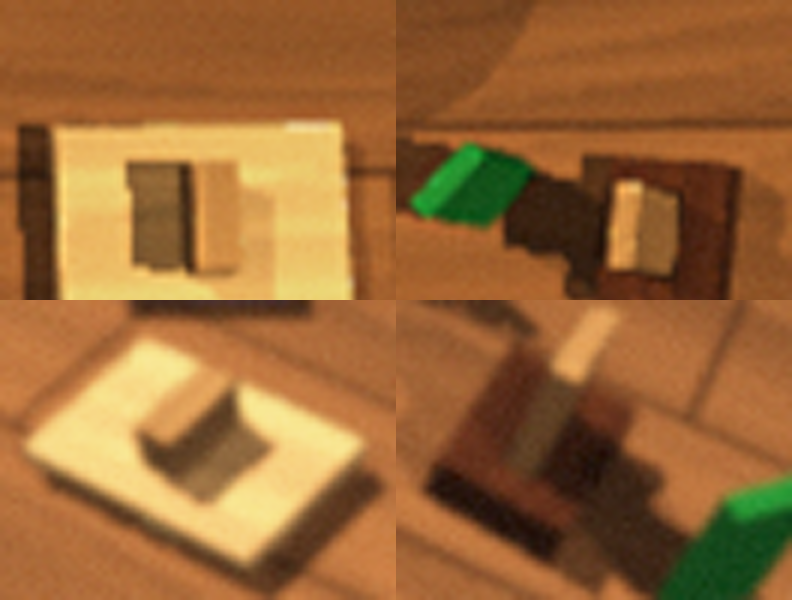

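Confirmed: the wooden panel, and the bare-wood blade in its dark block. The thin stop is the small block at the upper right of the jig crop, at jig +x, -y, around (233+..., 175) in the top view. Next I'll fit model edges in both cameras.

```bash
cat >> h.py <<'E'
from scipy.optimize import minimize
from scipy.ndimage import map_coordinates
def prep(im,sig=0.8):
    im=cv2.GaussianBlur(im.astype(np.float32),(0,0),sig)
    return [cv2.Sobel(im,cv2.CV_32F,1,0)/8,cv2.Sobel(im,cv2.CV_32F,0,1)/8]
def score(p,faces,views):
    tot=0
    for n,G in views:
        for (sx,sy,z,ox,oy,w) in faces:
            q=proj(n,rect(p[0],p[1],p[2],sx,sy,z,ox,oy))
            for i in range(4):
                a,b=q[i],q[(i+1)%4];L=np.linalg.norm(b-a)
                s=np.linspace(.05,.95,max(6,int(2*L)))[:,None];P=a+s*(b-a);nx,ny=(b-a)[1]/L,-(b-a)[0]/L
                g=0
                for c in range(3):
                    gx=map_coordinates(G[0][...,c],[P[:,1],P[:,0]],order=1);gy=map_coordinates(G[1][...,c],[P[:,1],P[:,0]],order=1)
                    g=g+(gx*nx+gy*ny)**2
                tot+=w*L*np.mean(np.sqrt(g))
    return -tot/len(views)
def fit(p0,faces,views,rng=(8,8,.1)):
    best=None
    for dx in np.linspace(-1,1,5):
     for dy in np.linspace(-1,1,5):
      for da in np.linspace(-1,1,5):
        p=np.array(p0)+np.array(rng)*[dx,dy,da];v=score(p,faces,views)
        if best is None or v<best[0]:best=(v,p)
    b=best[1];sim=np.array([b,b+[3,0,0],b+[0,3,0],b+[0,0,.03]])
    r=minimize(score,b,args=(faces,views),method="Nelder-Mead",options=dict(initial_simplex=sim,xatol=.02,fatol=1e-3,maxiter=300))
    return r.x,r.fun
JIG=[(30,100,44,0,0,1),(140,250,12,0,0,1)]
PAN=[(100,150,20,0,0,1),(56,24,50,0,0,1)]
SPA=[(40,12,98,0,0,1)]
HOL=[(76,60,28,0,0,1)]
def stops(p,thin=(30,-100)):
    return [(56,16 if (x,y)==thin else 38,48,x,y,.5) for x in(30,-30) for y in(100,-100)]
E
cat > f.py <<'E'
from h import *
t=cv2.imread("pics/top0.png");s=cv2.imread("pics/scene0.png")
V={"top":("top",prep(t)),"scene":("scene",prep(s))}
b=lambda u,v,z:back("top",[(u,v)],z)[0][:2]
jig0=b(229,186.5,44);pan0=b(352.5,218.3,20);spa0=b(141,228,98);hol0=b(145.5,231,28)
print(jig0,pan0,spa0,hol0)
ang=lambda a,b:(b-a)
rA=b(214.5,191.5,44);rB=b(245,182.5,44)   # rail ends: +y, -y
d=rA-rB;yj=np.arctan2(d[1],d[0])-np.pi/2
print("yaw0",yj)
for nm,p0,F in(("jig",[*jig0,yj],JIG+stops(0)),("panel",[*pan0,0],PAN),("spacer",[*spa0,0],SPA),("holder",[*hol0,0],HOL)):
    for vs in(["top"],["scene"],["top","scene"]):
        r,f=fit(p0,F,[V[v] for v in vs],(9,9,.2));print(nm,vs,np.round(r,3),round(f,1))
    for k,im in(("top",t),("scene",s)):
        pass
E
python3 f.py
```

```text
[589.80589162  49.63743265] [ 491.07990464 -330.36001192] [462.64385358 297.06340984] [458.15722625 302.53859578]
yaw0 0.2836280339340862
jig ['top'] [5.92399e+02 4.91050e+01 2.76000e-01] -17744.4
jig ['scene'] [5.96968e+02 5.08320e+01 2.75000e-01] -16907.1Traceback (most recent call last):
  File "f.py", line 13, in <module>
    r,f=fit(p0,F,[V[v] for v in vs],(9,9,.2));print(nm,vs,np.round(r,3),round(f,1))
        ~~~^^^^^^^^^^^^^^^^^^^^^^^^^^^^^^^^^^
  File "h.py", line 39, in fit
    p=np.array(p0)+np.array(rng)*[dx,dy,da];v=score(p,faces,views)
                                              ~~~~~^^^^^^^^^^^^^^^
  File "h.py", line 24, in score
    q=proj(n,rect(p[0],p[1],p[2],sx,sy,z,ox,oy))
  File "h.py", line 7, in proj
    K,R,t=cam(n);p=(np.atleast_2d(P)@R.T+t)@K.T;return p[:,:2]/p[:,2:]
          ~~~^^^
  File "h.py", line 4, in cam
    m=cams.camera_model(n);R=cv2.Rodrigues(np.array(m["rvec"],float))[0];t=np.array(m["tvec"],float)
ValueError: time passes only in moves, steps and waits
```

```bash
python3 - <<'E'
s=open("h.py").read()
s=s.replace("def cam(n):","import functools\n@functools.lru_cache(None)\ndef cam(n):")
open("h.py","w").write(s)
E
cat >> f.py <<'E'
E
python3 - <<'E'
s=open("f.py").read()
s=s.replace("""    for k,im in(("top",t),("scene",s)):
        pass
""","""        if len(vs)==1: D=locals().setdefault('D',{}); globals().setdefault('RES',[]).append((vs[0],r,F))
O={"top":cv2.resize(t,None,fx=6,fy=6,interpolation=cv2.INTER_CUBIC),"scene":cv2.resize(s,None,fx=6,fy=6,interpolation=cv2.INTER_CUBIC)}
for n,r,F in RES:
    for f in F:
        q=proj(n,rect(*r,*f[:5]))*6+2.5
        cv2.polylines(O[n],[np.round(q).astype(int)],True,(255,255,0),1)
a=lambda n,x,y,w,h:O[n][6*(y-h):6*(y+h),6*(x-w):6*(x+w)]
cv2.imwrite("pics/ov1.png",np.vstack([np.hstack([a("top",230,188,50,24),a("top",145,228,16,24)])[:],np.hstack([a("top",352,218,33,24),a("scene",184,135,33,24)])]))
cv2.imwrite("pics/ov2.png",np.hstack([a("scene",271,215,40,35)[:400],a("scene",385,215,22,35)[:400]]))
""")
open("f.py","w").write(s)
E
python3 f.py
```

```text
[589.80589162  49.63743265] [ 491.07990464 -330.36001192] [462.64385358 297.06340984] [458.15722625 302.53859578]
yaw0 0.2836280339340862
jig ['top'] [5.92399e+02 4.91050e+01 2.76000e-01] -17744.4
jig ['scene'] [5.96968e+02 5.08320e+01 2.75000e-01] -16907.1
jig ['top', 'scene'] [5.9420e+02 4.9771e+01 2.7800e-01] -15270.5
panel ['top'] [ 4.93849e+02 -3.29619e+02  1.40000e-02] -11276.6
panel ['scene'] [ 4.98986e+02 -3.27423e+02  1.00000e-03] -7943.1
panel ['top', 'scene'] [ 4.95217e+02 -3.29340e+02  1.00000e-03] -8881.0
spacer ['top'] [ 4.62819e+02  3.01249e+02 -7.30000e-02] -1907.9
spacer ['scene'] [ 4.67652e+02  3.00602e+02 -7.80000e-02] -1032.7
spacer ['top', 'scene'] [ 4.63938e+02  3.01123e+02 -8.20000e-02] -1381.8
holder ['top'] [ 4.61683e+02  2.96419e+02 -8.20000e-02] -2875.3
holder ['scene'] [ 4.67344e+02  3.01674e+02 -5.50000e-02] -1901.1
holder ['top', 'scene'] [ 4.63217e+02  2.97510e+02 -8.40000e-02] -1942.5
```

View pics/ov1.png

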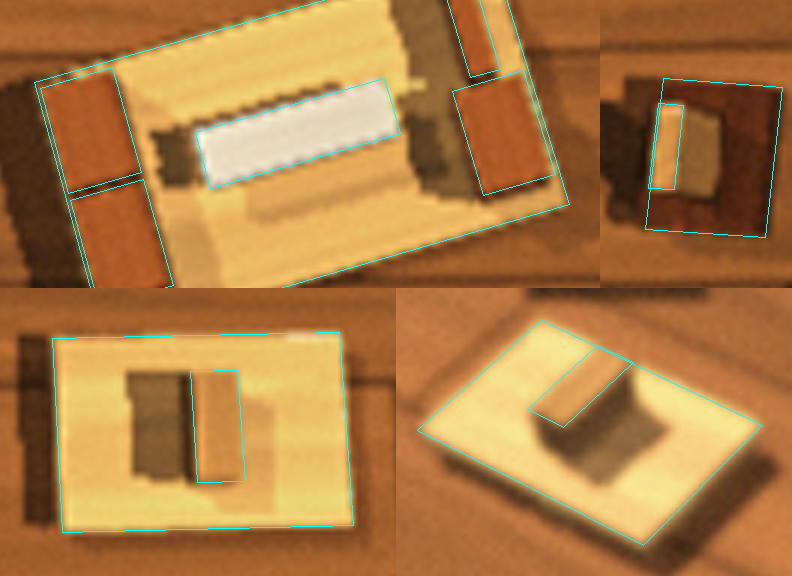

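View pics/ov2.png

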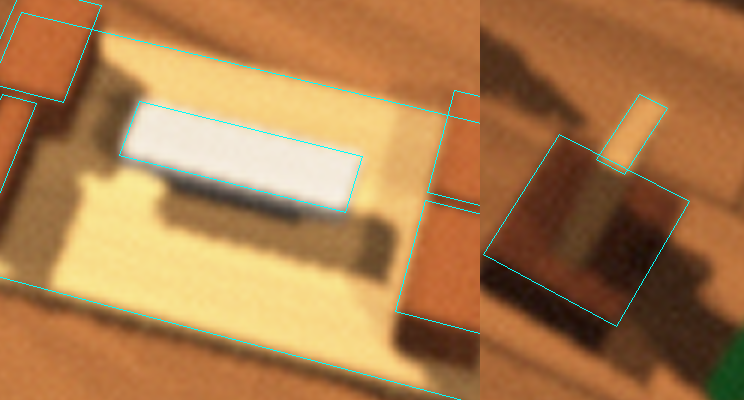

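Both fits sit well on the edges. The cameras disagree by a near-constant 5 mm or so in x, so I'll use their mean for the grasps. For the placing I'll compare panel and jig in the same picture. First I'll check IK for the whole plan.

```bash
cat >> h.py <<'E'
from scipy.spatial.transform import Rotation as Rn
def ori(yaw,flip):
    z=np.array([-np.sin(yaw),np.cos(yaw),0])*(-1 if flip else 1);y=np.array([0,0,-1.]);x=np.cross(y,z)
    return Rn.from_matrix(np.c_[x,y,z]).as_quat()
def loc(jig,dx,dy):
    c,s=np.cos(jig[2]),np.sin(jig[2]);return [jig[0]+c*dx-s*dy,jig[1]+s*dx+c*dy]
E
python3 - <<'E'
from h import *
from rig import arm,status
print(Rn.from_quat(status.observe()["tcp_rot"]).as_matrix().round(2))
jig=[594.7,49.9,.276];pan=[496.2,-328.6,.005];spa=[465,301,-.078]
for fl in(0,1):
    for nm,p,yaw,z in(("pan",pan[:2],.005,24),("jig",jig[:2],.276,60),("spa",spa[:2],-.078,63),("gap",loc(jig,30,-83.5),.276,67)):
      for zz in(z,z+110):
        q=arm.solve_ik([*p,zz],ori(yaw,fl)); print(fl,nm,zz,None if q is None else np.round(q,2))
for nm,u,v in(("drA",182,259),("drB",300,140),("tin",185,132),("pot",306,260)): print(nm,back("top",[(u,v)],60)[0].round())
E
```

```text
[[-0.96 -0.    0.29]
 [-0.29  0.   -0.96]
 [ 0.   -1.   -0.  ]]
0 pan 24 [-0.58  0.42 -0.3   0.85  0.   -0.59]
0 pan 134 [-0.58  0.33 -0.16  1.08  0.   -0.59]
0 jig 60 [ 0.08  0.39 -0.25  0.93  0.   -0.19]
0 jig 170 [ 0.08  0.32 -0.09  1.16  0.   -0.19]
0 spa 63 [ 0.57  0.31 -0.36  0.9   0.    0.65]
0 spa 173 [ 0.57  0.24 -0.2   1.14  0.    0.65]
0 gap 67 [-0.03  0.47 -0.11  0.99  0.   -0.31]
0 gap 177 [-0.03  0.41  0.05  1.21  0.   -0.31]
1 pan 24 [-0.58  0.42 -0.3   0.85  0.    2.55]
1 pan 134 [-0.58  0.33 -0.16  1.08  0.    2.55]
1 jig 60 [ 0.08  0.39 -0.25  0.93  0.    2.95]
1 jig 170 [ 0.08  0.32 -0.09  1.16  0.    2.95]
1 spa 63 [ 0.57  0.31 -0.36  0.9   0.   -2.49]
1 spa 173 [ 0.57  0.24 -0.2   1.14  0.   -2.49]
1 gap 67 [-0.03  0.47 -0.11  0.99  0.    2.83]
1 gap 177 [-0.03  0.41  0.05  1.21  0.    2.83]
drA [374. 186.  60.]
drB [ 730. -169.   60.]
tin [758. 184.  60.]
pot [ 367. -177.   60.]
```

```bash
python3 - <<'E'
from h import *
from rig import arm,status
o=ori(.005,0);p=[496.2,-328.6]
arm.move_ptp([*p,110],o)
s=status.observe();print(s["time_s"],s["ee_pos"].round(2))
print(arm.line_to([*p,25],vel=120,max_force=12))
s=status.observe();print(s["time_s"],s["ee_pos"].round(2),s["contact_force"].round(1))
arm.clamp(50)
s=status.observe();print(s["time_s"],s["ee_pos"].round(2),s["contact_force"].round(1),s["grip_width"])
arm.line_to([*p,60],vel=80)
s=status.observe();print(s["time_s"],s["ee_pos"].round(2),s["contact_force"].round(1),s["torque"].round(2),s["grip_width"])
for n in("top","scene"): cv2.imwrite(f"pics/{n}1.png",cams.snapshot(n))
t,s=[cv2.imread(f"pics/{n}1.png") for n in("top","scene")]
a=lambda im,x,y,w,h:cv2.resize(im[y-h:y+h,x-w:x+w],None,fx=5,fy=5,interpolation=cv2.INTER_CUBIC)
cv2.imwrite("pics/g1.png",np.hstack([a(t,355,218,40,45),a(s,184,130,40,45)]))
E
```

```text
1.9667 [ 496.01 -329.04  110.09]
False
2.825 [ 496.68 -329.07   25.67] [-0.1 -0.5  0.5]
3.5917 [ 496.14 -328.56   24.95] [ 0. -1.  0.] -4.209816169718995e-07
4.1833 [ 496.41 -328.75   60.35] [ 0.1  0.1 -0.7] [ 0.01  0.02 -0.02] -0.0003134421120773906
```

View pics/g1.png

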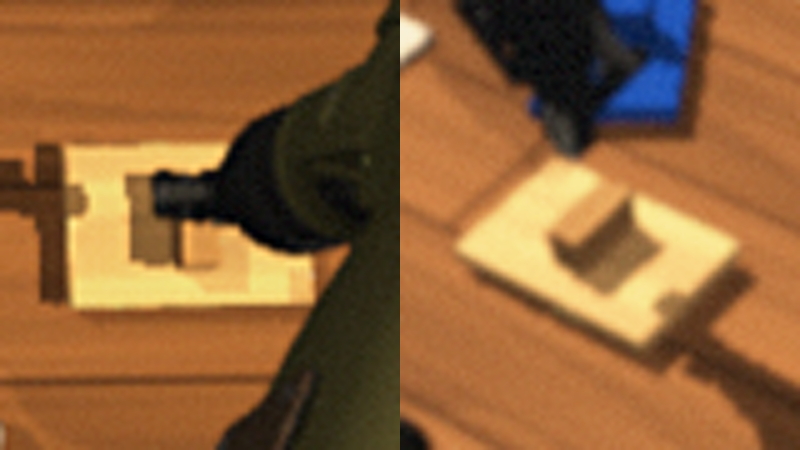

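```bash
python3 - <<'E'
from h import *
from rig import arm,status
s=status.observe();print(s["time_s"],s["ee_pos"].round(1),s["joint_pos"].round(3),s["grip_width"], Rn.from_quat(s["tcp_rot"]).as_matrix().round(2))
for n in("top","scene"): 
    print(n,proj(n,[s["ee_pos"],s["ee_pos"]+[0,0,100]]).round(1), cams.camera_model(n)["tvec"])
    im=cv2.imread(f"pics/{n}1.png")
    q=proj(n,[s["ee_pos"],s["ee_pos"]+[0,0,73]])
    im=cv2.resize(im,None,fx=1.5,fy=1.5)
    for c,p in zip([(0,0,255),(255,255,0)],q): cv2.circle(im,tuple(int(v*1.5) for v in p),3,c,-1)
    cv2.imwrite(f"pics/d_{n}.png",im)
print(back("scene",[(178,115)],60),back("top",[(346,211)],60),back("top",[(346,211)],100))
E
```

```text
4.2833 [ 495.8 -328.4   59.6] [-0.585  0.388 -0.257  0.927 -0.    -0.59 ] 0.0011880530110315512 [[ 1.   -0.   -0.01]
 [ 0.01  0.    1.  ]
 [-0.   -1.    0.  ]]
top [[355.2 215.5]
 [364.9 212. ]] [ -33.47570083  572.06756171 1146.31527944]
scene [[181.3 123.8]
 [175.6  97.6]] [ 341.20281416 -341.86214481 1288.52631586]
[[ 470.95971872 -361.97125182   60.        ]] [[ 509.71340141 -301.29422939   60.        ]] [[ 505.49160515 -291.36241156  100.        ]]
```

View pics/d_top.png

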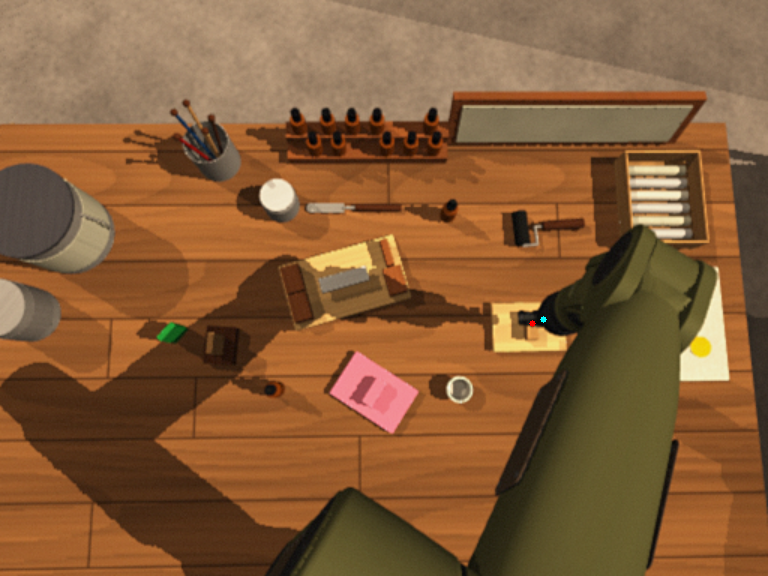

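View pics/d_scene.png

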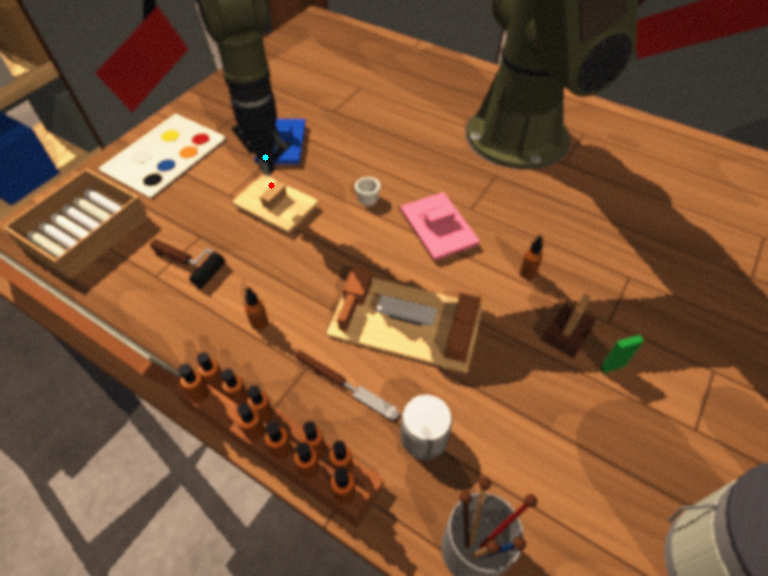

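The gripper closed on nothing. In both pictures its tip looks about 40 mm higher than the reported TCP: at (178,115) in the scene view, where the projected TCP is at (181,124). I'll measure this with a gentle touch on the batten top, which is at a known 50 mm.

```bash
python3 - <<'E'
from h import *
from rig import arm,status
r=arm.line_to([496.2,-328.6,8],vel=60,max_force=4)
s=status.observe();print(r,s["time_s"],s["ee_pos"].round(2),s["contact_force"].round(1),s["grip_width"])
for n in("top","scene"): cv2.imwrite(f"pics/{n}2.png",cams.snapshot(n))
t,s=[cv2.imread(f"pics/{n}2.png") for n in("top","scene")]
a=lambda im,x,y,w,h:cv2.resize(im[y-h:y+h,x-w:x+w],None,fx=5,fy=5,interpolation=cv2.INTER_CUBIC)
cv2.imwrite("pics/g2.png",np.hstack([a(t,355,218,40,45),a(s,184,130,40,45)]))
E
```

```text
True 5.0417 [ 495.57 -328.05   11.28] [0.1 1.2 5.9] 0.0006244662306119745
```

View pics/g2.png

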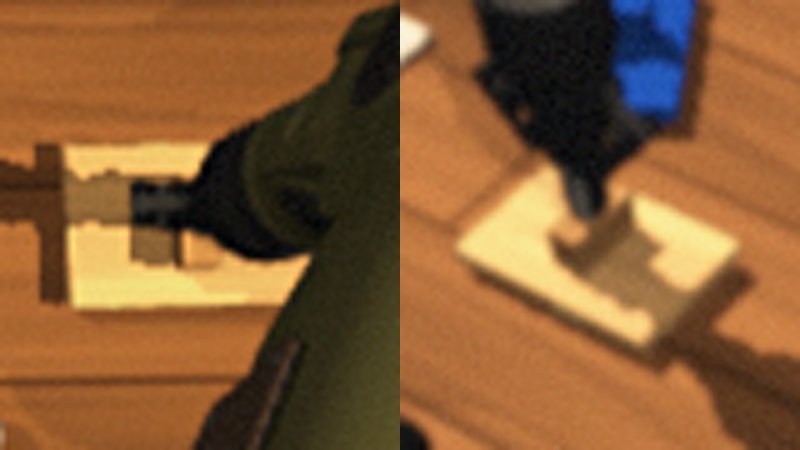

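The touch came at a reported z of 11.3, with the tip on the batten top at 50 mm. The real tip is therefore about 38.7 mm above the reported TCP. I'll use that offset from here and grasp again.

```bash
cat >> h.py <<'E'
DZ=38.7   # real tip z = reported z + DZ
def st(*k):
    from rig import status
    s=status.observe();print(round(s["time_s"],2),s["ee_pos"].round(2),"realz",round(s["ee_pos"][2]+DZ,1),"F",s["contact_force"].round(1),"T",s["torque"].round(2),"g",round(s["grip_width"],3));return s
def P(x,y,z): return [x,y,z-DZ]
def snap(k):
    for n in("top","scene"): cv2.imwrite(f"pics/{n}{k}.png",cams.snapshot(n))
    return [cv2.imread(f"pics/{n}{k}.png") for n in("top","scene")]
def crp(im,x,y,w,h,k=5): return cv2.resize(im[y-h:y+h,x-w:x+w],None,fx=k,fy=k,interpolation=cv2.INTER_CUBIC)
E
python3 - <<'E'
from h import *
from rig import arm,status
p=[496.2,-328.6]
arm.line_to(P(*p,85),vel=120); arm.release(); st()
print(arm.line_to(P(*p,25),vel=100,max_force=8)); st()
arm.clamp(50); st()
t,s=snap(3)
cv2.imwrite("pics/g3.png",np.hstack([crp(t,355,218,40,45),crp(s,184,130,40,45)]))
E
```

```text
6.38 [ 496.23 -328.62   46.33] realz 85.0 F [ 0.7 -0.2 -0.4] T [-0.03 -0.04 -0.03] g 1.002
False
7.12 [ 496.48 -328.77  -13.41] realz 25.3 F [ 0.4  0.6 -0.7] T [ 0.02 -0.01  0.03] g 1.004
7.72 [ 496.61 -328.89  -13.22] realz 25.5 F [-0.  -0.5  4.3] T [-0.09 -0.01 -0.02] g 0.272
```

View pics/g3.png

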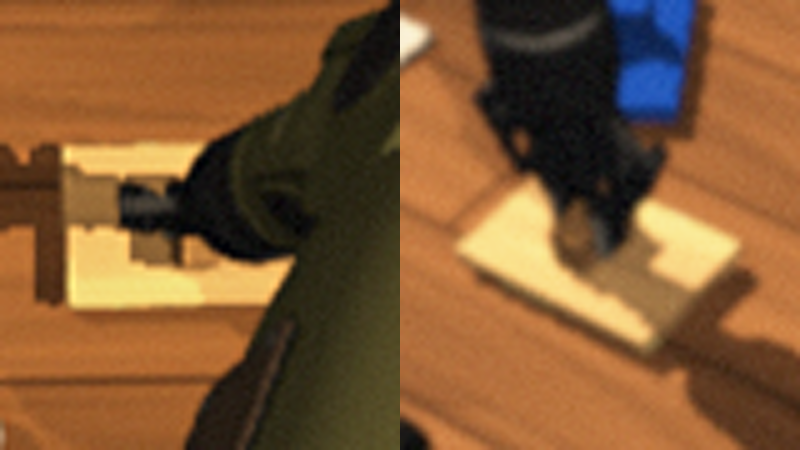

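Gripped, with width 0.272 matching 24 mm. Lifting and carrying to the jig.

```bash
python3 - <<'E'
from h import *
from rig import arm,status
p=[496.2,-328.6]
arm.line_to(P(*p,150),vel=150); st()
arm.move_ptp(P(594.7,49.9,150),ori(.276,0)); st()
arm.line_to(P(594.7,49.9,25.3+36+14),vel=120,max_force=10); arm.hold(.3); st()
t,s=snap(4)
cv2.imwrite("pics/g4.png",np.vstack([crp(t,230,188,65,30,6)[:,:780],crp(s,271,205,65,35,6)[:240]]))
cv2.imwrite("pics/g4.png",np.vstack([crp(t,230,188,65,32,4.5),crp(s,271,205,65,35,4.5)]))
E
```

```text
8.8 [ 495.4  -328.06  110.1 ] realz 148.8 F [-0.5  0.1 -2.8] T [ 0.01 -0.03  0.01] g 0.269
10.25 [594.7   48.83 111.2 ] realz 149.9 F [ 0.5  0.9 -1.9] T [ 0.01  0.01 -0.04] g 0.269
11.32 [595.23  49.98  37.29] realz 76.0 F [-0.3 -0.6 -2.1] T [-0.04 -0.03  0.03] g 0.269
```

View pics/g4.png

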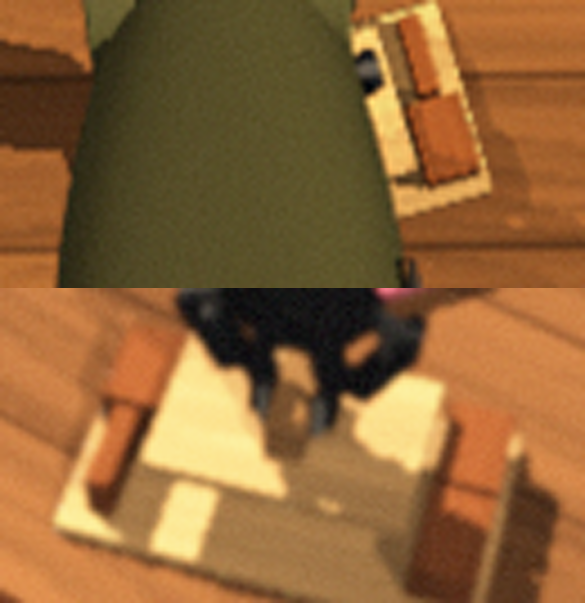

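```bash
cat > f4.py <<'E'
from h import *
import sys
t=cv2.imread("pics/top4.png");s=cv2.imread("pics/scene4.png")
vs=[("scene",prep(s))]
for zo in(57,58,59,60):
    F=[(100,150,zo+12,0,0,1),(56,24,zo+42,0,0,.5)]
    r,f=fit([598,51,.276],F,vs,(6,6,.04));print(zo,r.round(3),round(f,1), "local vs scene jig", (np.array([[np.cos(.276),np.sin(.276)],[-np.sin(.276),np.cos(.276)]])@(r[:2]-[596.97,50.83])).round(2))
    if zo==59: R=r;FF=F
rj,f=fit([597,50.8,.276],[(140,250,12,0,0,1)]+stops(0),vs,(3,3,.02));print("jig now",rj.round(3))
O=cv2.resize(s,None,fx=6,fy=6,interpolation=cv2.INTER_CUBIC)
for r,F in((R,FF),(rj,stops(0)+[(140,250,12,0,0,1)])):
    for f in F: cv2.polylines(O,[np.round(proj("scene",rect(*r,*f[:5]))*6+2.5).astype(int)],True,(255,255,0),1)
cv2.imwrite("pics/ov4.png",O[6*170:6*250,6*208:6*335])
E
python3 f4.py
```

```text
57 [5.96033e+02 4.90590e+01 2.75000e-01] -6700.0 local vs scene jig [-1.38 -1.45]
58 [5.9658e+02 4.9456e+01 2.7500e-01] -6713.7 local vs scene jig [-0.75 -1.22]
59 [5.97169e+02 4.98460e+01 2.74000e-01] -6725.0 local vs scene jig [-0.08 -1.  ]
60 [5.97702e+02 5.02240e+01 2.74000e-01] -6734.3 local vs scene jig [ 0.54 -0.78]
jig now [5.98321e+02 5.12020e+01 2.65000e-01]
```

View pics/ov4.png

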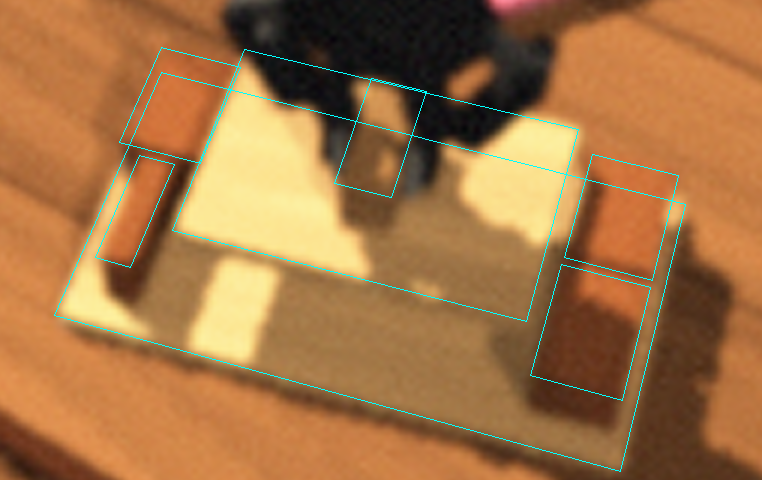

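```bash
cat > f5.py <<'E'
from h import *
for n in("top","scene"):
    im=cv2.imread(f"pics/{n}0.png");vs=[(n,prep(im))]
    O=cv2.resize(im,None,fx=6,fy=6,interpolation=cv2.INTER_CUBIC)
    for nm,F in(("rail",JIG[:1]),("board",JIG[1:]),("stops48",stops(0)),("stops40",[(f[0],f[1],40,*f[3:]) for f in stops(0)])):
        r,f=fit([595,50,.276],F,vs,(6,6,.02));print(n,nm,r.round(3),round(f))
        if nm!="stops40":
          for f in F: cv2.polylines(O,[np.round(proj(n,rect(*r,*f[:5]))*6+2.5).astype(int)],True,(255,255,0),1)
    c=(230,188) if n=="top" else (271,212)
    cv2.imwrite(f"pics/ov5{n}.png",O[6*(c[1]-35):6*(c[1]+35),6*(c[0]-55):6*(c[0]+55)])
E
python3 f5.py
```

```text
top rail [5.92124e+02 4.98250e+01 2.73000e-01] -4128
top board [5.92414e+02 4.92820e+01 2.76000e-01] -10958
top stops48 [5.88465e+02 4.72660e+01 2.76000e-01] -3162
top stops40 [5.89589e+02 4.77290e+01 2.75000e-01] -3030
scene rail [5.9698e+02 5.0387e+01 2.6100e-01] -4575
scene board [5.97139e+02 5.06460e+01 2.74000e-01] -10041
scene stops48 [5.9612e+02 5.1276e+01 2.7500e-01] -2357
scene stops40 [5.9097e+02 4.8828e+01 2.6800e-01] -2299
```

View pics/ov5scene.png

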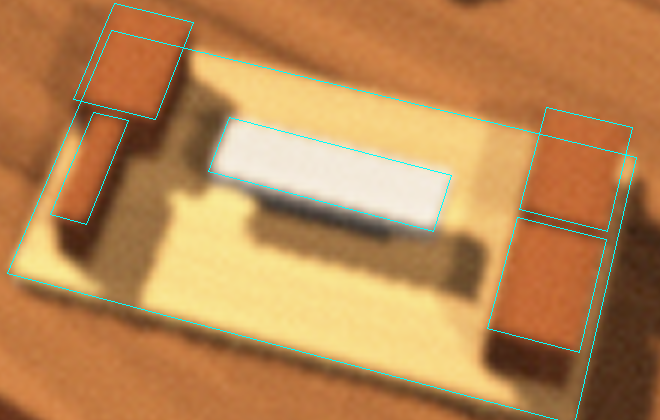

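View pics/ov5top.png

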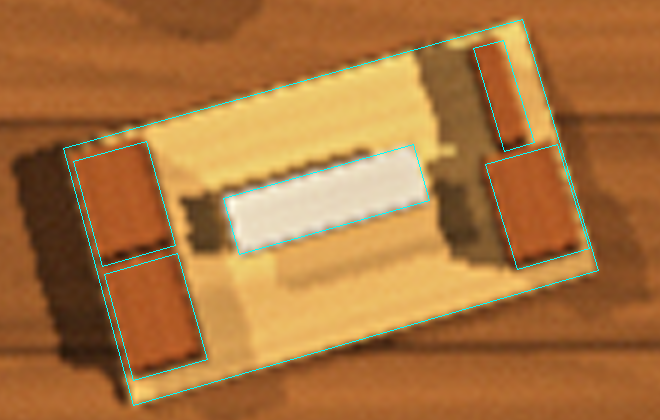

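The rail and board fits agree well in each camera, and the held panel reads about 1 mm toward -y of the rail centre in the scene view. I'll shift it +0.6 mm and lower with a force stop. Then I'll feel both cleats against the rail ends to centre it exactly.

```bash
python3 - <<'E'
from h import *
from rig import arm,status
J=[594.7,49.9,.276]
c=loc(J,.2,.6)
arm.line_to(P(*c,75),vel=40)
r=arm.line_to(P(*c,58),vel=25,max_force=4); s=st(); print(r)
z=s["ee_pos"][2]
arm.hold(.2); s=st()
E
```

```text
12.28 [594.59  50.51  20.61] realz 59.3 F [ 0.7 -0.3  3.6] T [ 0.01 -0.12 -0.04] g 0.269
True
12.47 [594.57  50.51  20.71] realz 59.4 F [1.4 0.6 3.8] T [ 0.02 -0.33 -0.02] g 0.271
```

Contact came near the expected seated height (59.3, where a cleat strike would be 69), so the cleats straddle the rail. Now the nudge test.

```bash
python3 - <<'E'
from h import *
from rig import arm,status
J=[594.7,49.9,.276]
c0=np.array(loc(J,.2,.6)); ey=np.array([-np.sin(.276),np.cos(.276)])
arm.line_to(P(*c0,63.3),vel=40); st()
res=[]
for sg in(1,-1):
    q=c0+ey*sg*5
    r=arm.line_to(P(*q,63.3),vel=12,max_force=3)
    s=st(); res.append((s["ee_pos"][:2]-c0)@ey); print(sg,r,res[-1])
    arm.line_to(P(*c0,63.3),vel=30)
print("mid",np.mean(res))
E
```

```text
12.74 [593.95  50.49  24.2 ] realz 62.9 F [ 0.3  0.3 -2.1] T [ 0.02 -0.   -0.05] g 0.268
13.06 [592.87  52.41  23.45] realz 62.1 F [ 1.1 -1.2 -1. ] T [-0.25 -0.16  0.05] g 0.268
1 True 2.3165668928405294
13.65 [594.45  47.65  23.63] realz 62.3 F [ 0.5  0.4 -2. ] T [ 0.03 -0.03 -0.03] g 0.271
-1 True -2.693775070190793
mid -0.1886040886751319
```

The play measured exactly 5 mm, so the rail centre is known to a fraction of a millimetre. Setting the panel down.

```bash
python3 - <<'E'
from h import *
from rig import arm,status
J=[594.7,49.9,.276]
c=loc(J,.2,.4)
arm.line_to(P(*c,63.3),vel=30)
print(arm.line_to(P(*c,57),vel=15,max_force=2.0)); st()
arm.release(); st()
arm.line_to(P(*c,150),vel=200)
arm.move_ptp(P(466,300,150),ori(-.078,0)); st()
t,s=snap(5)
V={"top":("top",prep(t)),"scene":("scene",prep(s))}
for zo in(44,):
  F=[(100,150,zo+12,0,0,1),(56,24,zo+42,0,0,.7)]
  for n in V:
    r,f=fit([594,50,.276],F,[V[n]],(6,6,.06));print(n,"panel",r.round(3)); 
    r2,f=fit([594,50,.276],[(140,250,12,0,0,1)],[V[n]],(6,6,.04));print(n,"board",r2.round(3), "local",(np.array([[np.cos(.276),np.sin(.276)],[-np.sin(.276),np.cos(.276)]])@(r[:2]-r2[:2])).round(2))
cv2.imwrite("pics/g5.png",np.vstack([crp(t,190,200,85,32,4.5),crp(s,300,215,85,35,4.5)]))
E
```

```text
True
14.43 [594.97  50.33  22.07] realz 60.8 F [ 1.8 -0.4  2.8] T [-0.   -0.3   0.02] g 0.275
15.06 [593.9   50.26  21.47] realz 60.2 F [-0.3 -0.3  1. ] T [ 0.01 -0.08 -0.05] g 0.999
16.74 [465.96 299.24 110.5 ] realz 149.2 F [-0.3 -0.2  0.1] T [ 0.02  0.02 -0.02] g 0.999
top panel [5.93034e+02 5.01880e+01 2.73000e-01]
top board [5.92815e+02 4.93630e+01 2.74000e-01] local [0.44 0.73]
scene panel [5.96494e+02 5.06530e+01 2.70000e-01]
scene board [5.98157e+02 5.09910e+01 2.72000e-01] local [-1.69  0.13]
```

View pics/g5.png

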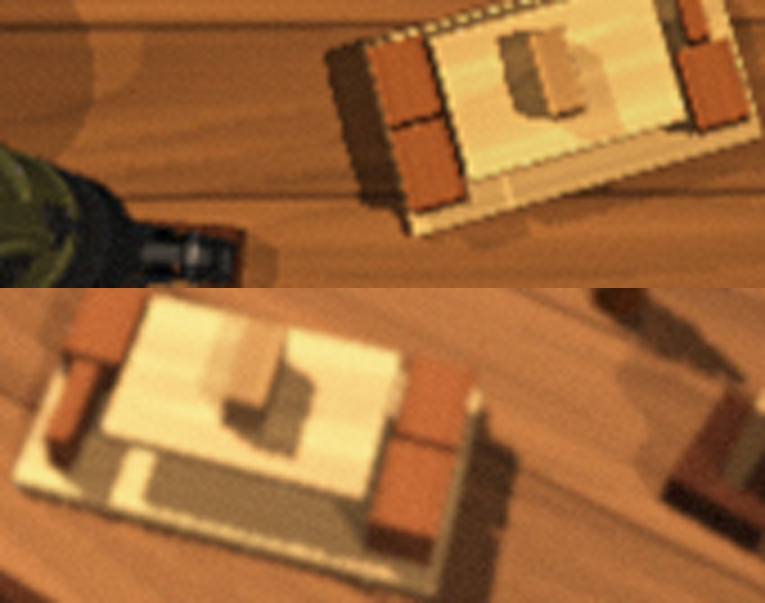

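The panel is seated centrally and square, with both cameras within about 1.7 mm. Next is the spacer. I'll check first that the green look-alike clears the open fingers.

```bash
python3 - <<'E'
from h import *
t=cv2.imread("pics/top0.png");s=cv2.imread("pics/scene0.png")
for n,im in(("top",t),("scene",s)):
    hsv=cv2.cvtColor(im,cv2.COLOR_BGR2HSV);m=((hsv[...,0]>45)&(hsv[...,0]<85)&(hsv[...,1]>120)&(hsv[...,2]>110)).astype(np.uint8)
    m[:, :90]=0
    k,l,sta,c=cv2.connectedComponentsWithStats(m);i=1+np.argmax(sta[1:,4]);ys,xs=np.where(l==i)
    pts=np.c_[xs,ys];box=cv2.boxPoints(cv2.minAreaRect(pts.astype(np.float32)))
    print(n,sta[i],c[i],"z90",back(n,box,90).round()[:,:2].tolist(),"z0",back(n,box,0).round()[:,:2].tolist())
b=back("top",[(116,221)],0)
E
```

```text
top [105 215  11  12  58] [110.15517241 220.37931034] z90 [[476.0, 405.0], [504.0, 378.0], [497.0, 370.0], [468.0, 398.0]] z0 [[483.0, 438.0], [514.0, 409.0], [506.0, 401.0], [475.0, 430.0]]
scene [412 224  16   8  70] [419.74285714 227.45714286] z90 [[501.0, 372.0], [471.0, 397.0], [481.0, 403.0], [511.0, 378.0]] z0 [[432.0, 381.0], [398.0, 409.0], [410.0, 416.0], [443.0, 388.0]]
```

```bash
python3 - <<'E'
from h import *
from rig import arm,status
p=[465.2,300.9];o=ori(-.076,0)
arm.line_to(P(*p,125),o,vel=150); st()
print(arm.line_to(P(*p,62),vel=100,max_force=8)); st()
arm.clamp(40); st()
arm.hold(.2); st()
t,s=snap(6)
arm.line_to(P(*p,120),vel=100); st()
t2,s2=snap(7)
cv2.imwrite("pics/g6.png",np.vstack([np.hstack([crp(t,135,225,40,30),crp(s,385,215,40,30)]),np.hstack([crp(t2,135,225,40,30),crp(s2,385,210,40,30)])]))
E
```

```text
17.16 [464.74 299.68  85.55] realz 124.3 F [-0.4 -0.1  0.7] T [-0.02  0.01 -0.03] g 1.002
False
17.94 [465.65 301.2   23.88] realz 62.6 F [-0.2  1.  -0.4] T [ 0.01 -0.03 -0.03] g 1.002
18.6 [465.38 300.98  23.5 ] realz 62.2 F [ 0.6 -0.5  2.2] T [-0.07 -0.03  0.01] g 0.133
18.8 [465.37 300.96  23.48] realz 62.2 F [ 0.5 -0.5  2.9] T [-0.07 -0.04 -0.02] g 0.134
19.63 [464.87 300.69  80.83] realz 119.5 F [ 0.4  0.4 -0.4] T [0.04 0.01 0.01] g 0.133
```

View pics/g6.png

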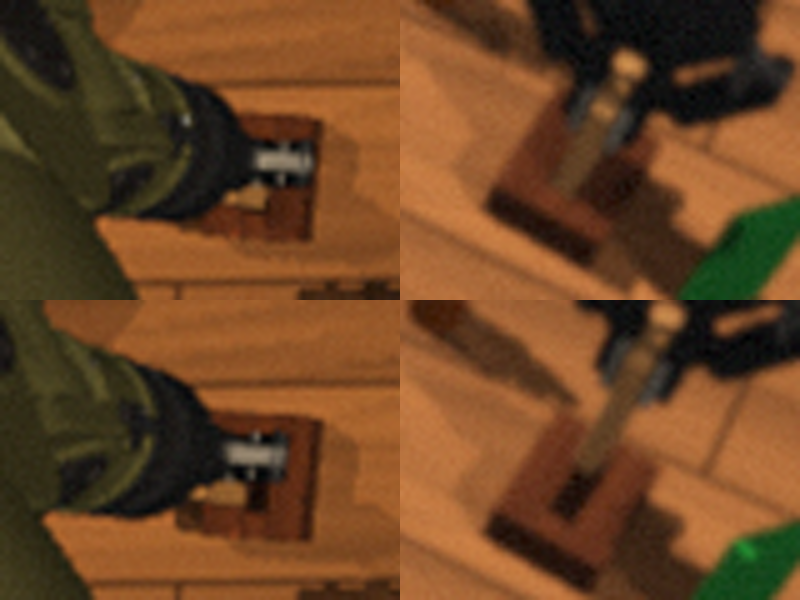

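The spacer is held and lifted clear. Carrying it above the gap at jig (+30, -83).

```bash
python3 - <<'E'
from h import *
from rig import arm,status
J=[594.7,49.9,.275]
p=[465.2,300.9]
arm.line_to(P(*p,170),vel=150)
g=loc(J,30,-83.1)
arm.move_ptp(P(*g,170),ori(.275,0)); st()
arm.line_to(P(*g,118),vel=120,max_force=8); arm.hold(.2); st()
t,s=snap(8)
cv2.imwrite("pics/g8.png",np.vstack([crp(t,240,185,50,32,6),crp(s,250,200,50,35,6)]))
q=arm.solve_ik(P(*g,118),ori(.275,0));print(proj("scene",[[*g,64],[*loc(J,50,-83.1),64],[*loc(J,10,-83.1),64]]))
E
```

```text
21.6 [645.65 -20.96 130.84] realz 169.5 F [-0.2  0.6 -1.1] T [ 0.01  0.   -0.05] g 0.134
22.38 [647.04 -21.88  80.44] realz 119.1 F [ 0.1 -0.2 -0.4] T [-0.01  0.04  0.02] g 0.132
[[236.36320053 201.7446796 ]
 [233.82611127 208.0197073 ]
 [238.83762877 195.62463249]]
```

View pics/g8.png

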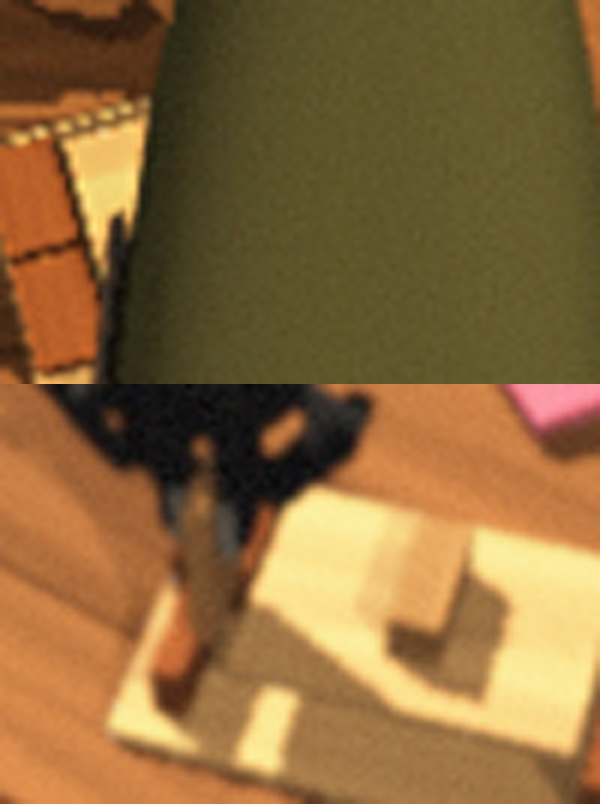

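The scene view shows the foot at about (236,208), between the thin stop and the panel's edge. Descending with a force stop.

```bash
python3 - <<'E'
from h import *
from rig import arm,status
J=[594.7,49.9,.275]
g=loc(J,30,-83.1)
r=arm.line_to(P(*g,100),vel=40,max_force=4); print(r); st()
if not r:
    r=arm.line_to(P(*g,62),vel=40,max_force=4); print(r); st()
arm.hold(.1);st()
t,s=snap(9)
cv2.imwrite("pics/g9.png",crp(s,250,205,50,40,7))
E
```

```text
False
23.08 [645.93 -21.92  61.  ] realz 99.7 F [ 0.6  0.2 -0.7] T [0.02 0.03 0.03] g 0.138
True
23.87 [645.66 -21.94  27.41] realz 66.1 F [ 0.1 -0.   4. ] T [ 0.   -0.01  0.01] g 0.129
23.97 [645.66 -21.93  27.41] realz 66.1 F [ 0.4 -0.5  4.2] T [-0.03 -0.07  0.02] g 0.133
```

View pics/g9.png

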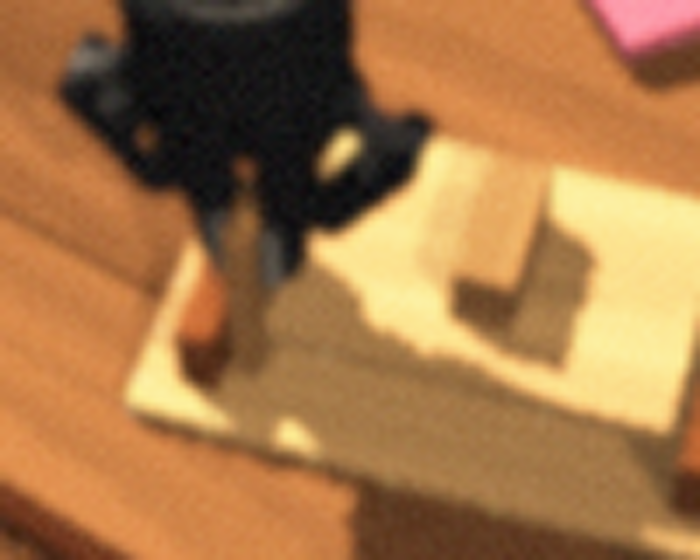

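It reached the base board at 66.1 mm, as predicted, with no lateral force. Releasing, backing off and checking.

```bash
python3 - <<'E'
from h import *
from rig import arm,status
J=[594.7,49.9,.275]
g=loc(J,30,-83.1)
arm.release(); st()
arm.line_to(P(*g,150),vel=100); 
arm.clamp(40)
c=loc(J,60,120)
arm.line_to(P(*loc(J,0,0.4),210),vel=200); st()
t,s=snap(10)
cv2.imwrite("pics/g10.png",crp(s,265,210,55,40,7))
V=("scene",prep(s))
r,f=fit([597,50.6,.275],[(100,150,56,0,0,1),(56,24,86,0,0,.7)],[V],(4,4,.04));print("panel",r.round(3))
r,f=fit([*np.array(loc([597,50.6,.275],30,-83.1)),.275],[(40,12,102,0,0,1)],[V],(6,6,.1));print("spacer",r.round(3),"expect",np.round(loc([597,50.6,.275],30,-83.5),1))
E
```

```text
24.77 [644.87 -21.87  26.85] realz 65.5 F [0.2 0.2 0.5] T [ 0.03 -0.   -0.04] g 1.001
27.22 [594.82  50.07 171.07] realz 209.8 F [ 0.2 -0.9 -0.6] T [-0.03 -0.02  0.04] g 0.001
panel [5.96387e+02 5.09740e+01 2.74000e-01]
spacer [ 6.47341e+02 -2.16930e+01  3.01000e-01] expect [648.5 -21.6]
```

View pics/g10.png

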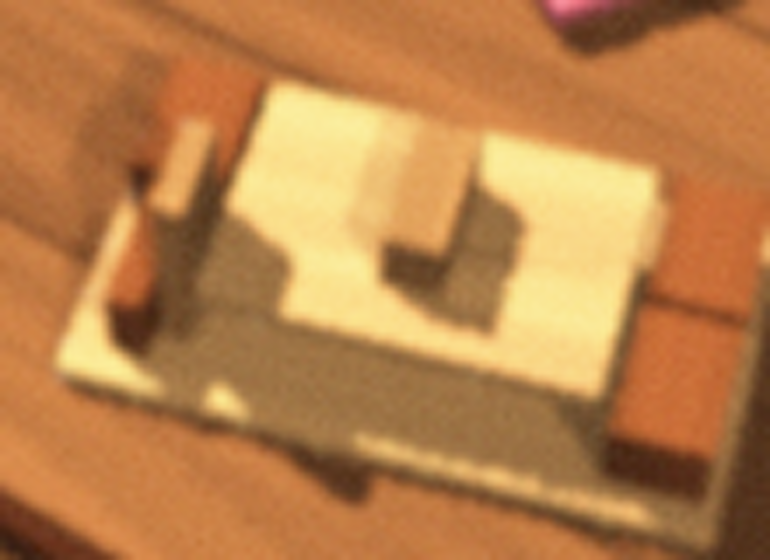

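The spacer stands upright in the gap within about 1 mm, and the panel hasn't moved. Now pressing the batten down with shut fingers.

```bash
python3 - <<'E'
from h import *
from rig import arm,status
c=[594.3,50.2]
arm.line_to(P(*c,92),vel=120); st()
r=arm.line_to(P(*c,82),vel=20,max_force=15); print(r); st()
if not r: r=arm.line_to(P(*c,70),vel=15,max_force=15); print(r); st()
arm.hold(.5); st(); arm.hold(.5); st()
t,s=snap(11)
cv2.imwrite("pics/g11.png",crp(s,265,205,55,40,7))
V=("scene",prep(s))
for z in(36,40,44):
  r,f=fit([597,50.6,.275],[(100,150,z+12,0,0,1)],[V],(4,4,.04));print(z,"panel",r.round(3),round(f))
r,f=fit([647.3,-21.7,.28],[(40,12,102,0,0,1)],[V],(6,6,.1));print("spacer",r.round(3))
E
```

```text
28.45 [595.06  50.23  54.08] realz 92.8 F [0.2 0.9 0.8] T [ 0.01 -0.03 -0.02] g 0.004
False
29.1 [594.83  50.27  43.73] realz 82.4 F [ 0.9 -0.1  3.4] T [ 0.06 -0.16 -0.01] g 0.004
True
29.57 [594.89  50.27  39.39] realz 78.1 F [-2.1  0.3  6.2] T [0.02 0.18 0.01] g -0.001
30.07 [594.94  50.27  39.31] realz 78.0 F [-1.1  0.5  6.7] T [-0.08  0.29  0.02] g 0.001
30.57 [594.92  50.25  39.29] realz 78.0 F [-1.8 -0.7  6.2] T [-0.03  0.3  -0.01] g -0.0
36 panel [5.97351e+02 5.13840e+01 2.95000e-01] -6881
40 panel [5.99634e+02 5.26530e+01 2.91000e-01] -6867
44 panel [6.0187e+02 5.3961e+01 2.8700e-01] -6811
spacer [ 6.47516e+02 -2.16190e+01  3.04000e-01]
```

View pics/g11.png

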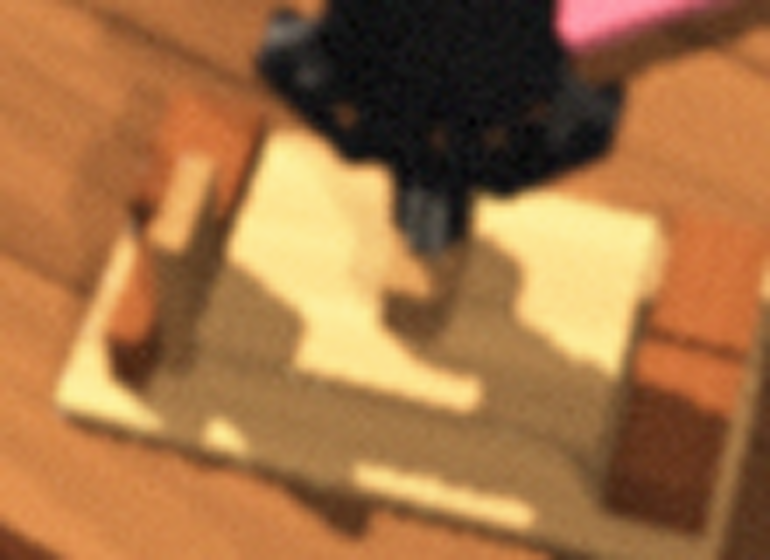

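It's at the home height of 78.0, but only 6 N remain after the stop transient. I'll press further to get a firm margin, and check that it doesn't sink.

```bash
python3 - <<'E'
from h import *
from rig import arm,status
c=[594.9,50.25]
z=78.0
for i in range(10):
    z-=.4
    r=arm.line_to(P(*c,z),vel=10); arm.hold(.15)
    s=st()
    if s["contact_force"][2]>14: break
arm.hold(.5); st()
t,s=snap(12)
cv2.imwrite("pics/g12.png",crp(s,265,205,55,40,7))
E
```

```text
31.07 [594.96  50.27  39.26] realz 78.0 F [-0.6 -1.3  7.5] T [0.01 0.07 0.01] g 0.001
31.47 [594.99  50.28  39.23] realz 77.9 F [-1.9  0.2  9.9] T [0.02 0.38 0.01] g 0.0
31.87 [595.03  50.29  39.22] realz 77.9 F [-1.7 -1.8 12.3] T [ 0.05  0.58 -0.02] g 0.005
32.27 [595.12  50.29  39.2 ] realz 77.9 F [-3.2  0.1 15.3] T [0.02 0.84 0.03] g 0.001
32.77 [595.08  50.31  39.2 ] realz 77.9 F [-2.7 -0.4 16.1] T [-0.06  0.79 -0.01] g 0.006
```

View pics/g12.png

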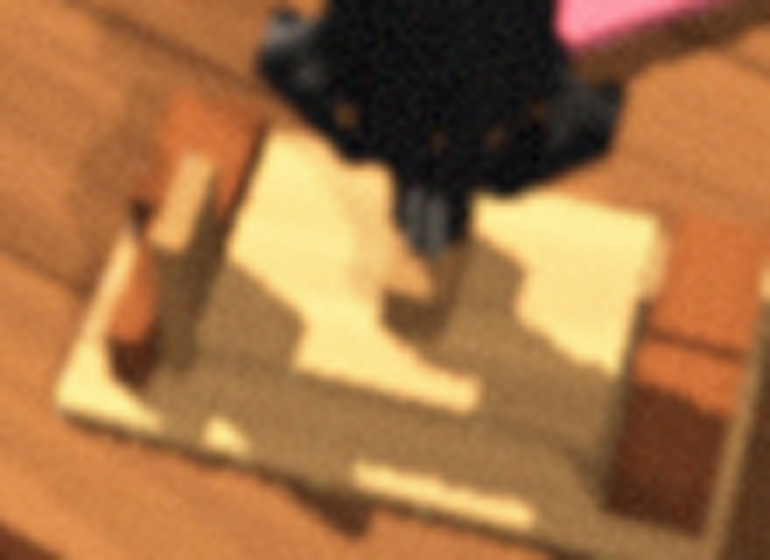

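The force rose from 6 to 16 N with no further sinking (77.9 mm), so the rail is bottomed. The picture shows the panel level with the stops and the spacer upright in its gap at about (240,195). Handing in.

```bash
python3 - <<'E'
from h import *
from rig import ticket
st(); print(ticket.close_job())
E
```

```text
32.87 [595.08  50.28  39.19] realz 77.9 F [-2.9  0.4 16.1] T [-0.02  0.77  0.01] g -0.002
the job is handed in; nothing more can be done
None
```

The job is handed in at 32.9 s: the panel is on the rail, the spacer is in the gap at the thin stop, and the gripper is still pressing the batten down with about 16 N.

- **First grasp missed:** the fingers closed on nothing because the real fingertips are about 38.7 mm above the reported TCP. I measured that by touching the batten top and corrected for it; later contacts agreed to within about 1–2 mm.
- **Panel:** I centred it by feeling both cleats against the rail ends, which gave 5.0 mm of play, as described. After release it sat square. The two cameras disagreed by 2 mm on its x position relative to the jig (+0.4 and -1.7 mm).
- **Spacer:** it met the base board at the predicted height with no side force. In the last scene picture it stands upright, about 1 mm from the intended spot.
- **Pressing:** the batten top stopped at 77.9 mm (78 expected). The force then rose from 6 to 16 N with no further sinking, so the rail is bottomed. I could not confirm flushness from the last picture's edge fit, because the arm's shadow spoils it. That rests on the contact height, the stiffness and how it looks.
- **Other things on the table:** I saw nothing disturbed in the pictures, but I did not measure their positions again at the end.

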